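# Load the right lamp into the leak-test box, shut the lid and clamp it

### The arm

A 6-joint arm with a two-finger parallel gripper is mounted at the origin on the work surface. World frame = base frame: x ahead of the robot, y to its left, z up, the work surface at z = 0. Lengths are in m, angles in degrees, forces in N, time in s.
With the tool pointing down it reaches from about 0.4 to 0.825 m from the base axis. Payload 7 kg.
Tool frame: the origin (TCP) lies midway between the tips of the shut fingers; the grasp point (between the pads) lies ctrl.tcp_to_grasp behind it (ctrl.tcp_to_grasp is the distance from the TCP to the grasp point, in m); z points along the fingers, y is the line along which they close (so a half turn about z gives the same grasp; the last joint's range is limited). The gripper opens to 88 mm and grips with 3 to 60 N. Pads are 19 mm wide; open, the fingers measure 130 mm over their backs; the gripper's body (78 mm by 193 mm) begins 47 mm behind the grasp point.
Start: joints at [87.84, 20.546, 0.682, 0, -70.136, -16.507], TCP at [0.216, 0.639, 0.227] pointing down, gripper open.
Joint ranges: [-176.03, 176.03], [-82.01, 121.73], [-58.28, 71.71], [-173.87, 95.51], [-174.79, -0.11], [-173.66, 173.66]. Speed limits (degrees/s): [136.94, 136.94, 172.46, 180, 180, 180].

### API

Orientations are given as [roll, pitch, yaw] about the fixed x, y, z axes, in that order (R = Rz(yaw) Ry(pitch) Rx(roll)).
In Python, from plant import ctrl, imaging, close_job gives the robot as it stands.
- The arm moves only by the shell command python3 -m crank 'ROWS'. ROWS is JSON, a list of rows, each a list of 3 entries, a list of its own where there are three numbers: the shift along the world's x, y, z in m, then the turn, a rotation vector about the world's x, y, z in degrees, then the opening, from -1 (shut) to 1 (fully open), so that 0 is half open. A call has 1 to 12 rows; each row shifts and turns the commanded pose from where the row before left it; what a row does not reach is not made up. A row lasts 1/10 s, in which the tool goes at most 50 mm and 8.59 degrees, less where a joint would pass 70% of its speed; a pose out of reach is approached as far as the arm can. A call is refused whole if a number of a shift passes 0.05 or a number of a turn 8.59, either way. A call with a gripper value outside its range is refused whole. The fingers move at their own pace and stop on an object; the grip force is fixed at half the most. Time passes only in rows, so rows that do not move let the fingers close. It gives the time, the measured TCP pose, the force, the opening and the grip force at its end, in the units of the state.
- ctrl.get_obs(): the state, without advancing time (a new reading comes with each control period).
- imaging.snapshot(name): name is "side" or "top" or "wrist"; returns (picture, depth): 400x640x3 uint8, blue, green, red; 400x640 float32, m along the optical axis (not along the pixel's ray), 0 where there is no reading.
- imaging.camera_model(name): a dict with "mtx" (3x3 intrinsics, pixels), "R" (3x3) and "t" (3): a world point X has camera coordinates R X + t. Camera axes: x right, y down, z forward; pixel columns grow to the right and rows downward; lengths in m; the calibration is good to about 2 mm. A picture is of the moment at which its call begins: read the wrist's pose just before it. camera_model takes no time and is no camera call; for the wrist camera it gives the pose at the moment of the call.
- close_job(): hands the job in; it is judged then, once.
The state is a dict: "clock": time; "joint_pos": joint angles; "qvel": joint speeds; "tau": joint torques, N m; "tool_pos": TCP position; "orientation": TCP orientation; "force": force on the tool from outside, world axes, zero at the start; "moment": the same for the moment, N m; "opening": finger opening in m; "gripper_force": force on a finger pad.
Only numpy, scipy, OpenCV 4.12 (cv2) and the standard library are available. Lean on these libraries where they do the work, as an engineer would, in place of code of your own. Each camera call takes 0.05 s, during which the arm holds its last target. There are 200 camera calls.

### The job

The job tag lying beside the leak-test box tells which lamp is to be tested: take the lamp with end bands of that colour out of the leaning rack and set it down gently (not dropped), lens up, between the orange guides in the box. Then shut the lid fully and, after that, swing the green clamp arm fully down onto it. Leave the other lamp, the tape roll, the can and the screwdriver where they are.

Things in the scene. Friction and masses are not known exactly. Their poses are not given: they have to be found in the camera images.
- rack: Fixed rack: plywood base 170 x 300 x 12 mm, two aluminium troughs at y = -75 and +75 mm. Origin: centre of its underside, z up. Each holds a lamp leaning 30 degrees towards the rack's +y, foot centre 60 mm up, 2 mm or less off the trough. Behind the lamp's lower (+y) side stand only two cheeks, at its ends, 49 mm or more from the middle; the middle 98 mm is free for fingers on both sides.
- lamp_yellow: Loose lamp bar: black finned housing, clear lens with three reflectors on top, YELLOW band at both ends. 150 (x) x 40 (y) x 56 (z) mm, 0.25 to 0.5 kg, ends alike. Origin: centre of its underside; z points out of the lens. At the start it leans in the rack: z tilted 30 degrees from vertical, long x axis level. Grip it across the 40 mm, near the middle.
- lamp_blue: The same lamp with a BLUE band at both ends.
- tag_yellow: Yellow flat job tag 75 x 45 x 8 mm, fixed to the table; origin: centre of its underside. One of the two tags lies beside the box (about 150 mm from its centre, off its -y end) and names the lamp to test; the other lies over 250 mm away, near the robot on the right, and means nothing.
- tag_blue: Blue job tag, as the yellow one.
- box: Fixed grey open leak-test box, 170 (x) x 210 (y) x 75 (z) mm outside, walls 6 mm, floor 6 mm up. Origin: centre of its underside; z up; x points to the hinged side. The lid's hinge line runs along y at x = +85, z = +75 mm. Outside the +y end a steel bracket carries the clamp's pivot, axis along x, at x = 0, y = +122, z = +98 mm.
- nest (a point): Centre of the nest, on the box floor. The lamp stands here lens up, long axis along the box's y (either way round), between four orange guides 26 mm high. They leave a gap 54 mm wide in x and stand 45 to 75 mm either side of the middle in y; the 90 mm in the middle is free for fingers.
- lid (a joint): Angle of the box's lid, rad: 0 = shut flat on the rim, grows as it opens (limit 1.9; starts open at 1.6 to 1.8). Red frame with clear window, 182 mm from hinge to free edge, 210 mm wide, 10 mm thick (underside in the hinge line). It stays where left (friction 0.4 N m); shut it by pushing on its outer face, 3 to 6 N near the free edge.
- lid_edge (a point): Middle of the lid's free edge on its outer (upper when shut) face, 182 mm from the hinge line.
- clamp (a joint): Angle of the clamp arm, rad: 0 = fully down, level over the shut lid, pointing to the box's -y; grows as it opens (limit 1.9; starts at 1.6 to 1.85, leaning outwards). Steel bar 16 mm wide, 12 mm thick, reaching 104 mm from its pivot, with a green sleeve (4 mm more) over the outer part. It stays where left (friction 0.25 N m); 2 to 5 N near the tip push it down.
- clamp_tip (a point): Free end of the clamp arm, on its outer (upper when down) face, 104 mm from the pivot axis and 6 mm off the bar's middle line.
- tape: Bystander: loose roll of brown tape, 90 mm across, 24 mm high, lying flat. Origin: centre of its underside.
- can: Bystander: loose upright aluminium can, 56 mm across, 130 mm high. Origin: centre of its underside.
- screwdriver: Bystander: loose screwdriver lying on the table, left and near the robot.

How it is judged:
By the outcome, as a careful person would: the job done as asked, in the order asked, and still so for the second after the job is handed in, with the robot touching nothing.
It also fails if it takes over 72 s, if anything falls off the work surface, if the arm or the gripper's body presses on something with over 40 N, if the wrist force passes 120 N, or if a joint passes its speed limit or range.

## Working session

There is one attempt and no reset: what is moved stays moved. The work goes in short steps, Python scripts to look and compute and a shell command to move; the robot and the scene stay as the last step left them, time stands still between calls to the robot, and variables do not carry over. Pictures are saved under pics/ and viewed, at most 10 in all, crops included, and the job is handed in when it is done.

```bash
ls; mkdir -p pics
cat > h.py <<'E'
import numpy as np, cv2
from plant import ctrl, imaging, close_job
from scipy.spatial.transform import Rotation as Ro
def shot(n):
    m=imaging.camera_model(n); p,d=imaging.snapshot(n); return p,d,m
def pts(d,m):
    K=np.array(m["mtx"]);v,u=np.mgrid[:d.shape[0],:d.shape[1]]
    c=np.stack([(u-K[0,2])/K[0,0]*d,(v-K[1,2])/K[1,1]*d,d],-1)
    return (c-np.array(m["t"]))@np.array(m["R"])
def proj(X,m):
    c=np.array(m["R"])@np.array(X)+m["t"]; q=np.array(m["mtx"])@c; return q[:2]/q[2]
E
python3 - <<'E'
from h import *
for n in("top","side"):
    p,d,m=shot(n); cv2.imwrite(f"pics/{n}1.png",p); np.savez(f"{n}1.npz",p=p,d=d,R=m["R"],t=m["t"],mtx=m["mtx"])
    print(n,np.round(m["R"],2).tolist(),np.round(m["t"],3))
o=ctrl.get_obs();print(o,ctrl.tcp_to_grasp)
E
```

```text
pics
top [[0.0, -1.0, 0.03], [-1.0, -0.01, -0.08], [0.08, -0.03, -1.0]] [-0.042  0.521  1.044]
side [[0.82, -0.58, -0.01], [-0.42, -0.58, -0.7], [0.4, 0.57, -0.71]] [-0.455  0.252  0.79 ]
{'clock': 0.1, 'joint_pos': array([ 8.78408386e+01,  2.05863593e+01,  6.41811872e-01, -1.76073270e-02,
       -7.01369261e+01, -1.65064750e+01]), 'qvel': array([-0.00031361, -0.12390477, -0.03285247,  0.02360122, -0.01783807,
       -0.03302204]), 'tau': array([-4.62521766e-04, -5.84159768e+01,  2.93751061e+01,  7.01533824e+00,
        1.01758653e-02, -5.24193570e-05]), 'tool_pos': array([0.21592209, 0.6390897 , 0.22574895]), 'orientation': array([ 1.79917181e+02, -7.27963393e-03, -1.86716255e+01]), 'force': array([ 0.27588203, -0.76945055,  0.69728053]), 'moment': array([-0.00342438,  0.00036709, -0.00836183]), 'gripper_force': 0.0, 'opening': 0.08773344556332806} 0.0188
```

View pics/top1.png

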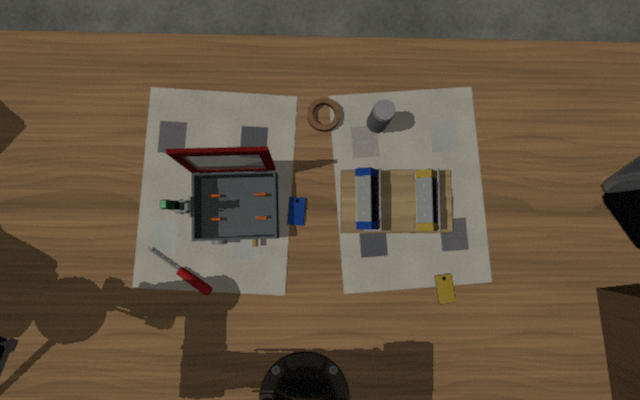

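View pics/side1.png

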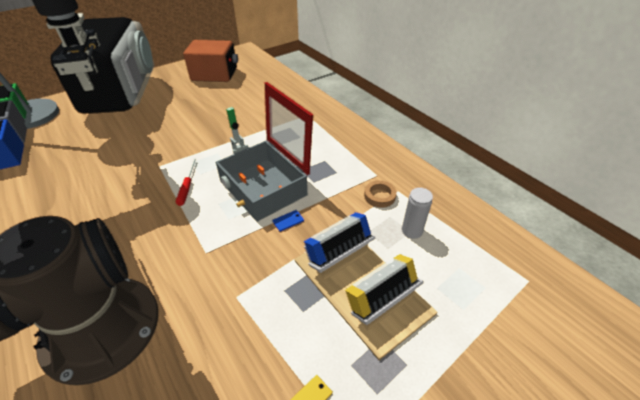

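The top picture shows a blue tag at (298,210) beside the box, so the job is the blue lamp. It sits in the rack at (367,198), with its lens facing left (towards world +y). The lid is open on the far side at (222,160), and the clamp's green sleeve is at (170,204).

Run:
```python
from h import *
D={}
for n in("top","side"):
    z=np.load(f"{n}1.npz"); P=pts(z["d"],z); hsv=cv2.cvtColor(z["p"],cv2.COLOR_BGR2HSV); D[n]=(z,P,hsv)
z,P,h=D["top"]; ok=z["d"]>0
def col(h,a,b,s=120,v=60): return (h[...,0]>=a)&(h[...,0]<=b)&(h[...,1]>s)&(h[...,2]>v)
def desc(nm,m,P):
    n,l,st,c=cv2.connectedComponentsWithStats(m.astype(np.uint8))
    for i in range(1,n):
        if st[i,4]>12:
            q=P[l==i]; r=cv2.minAreaRect(q[:,:2].astype(np.float32)*1000)
            print(nm,st[i].tolist(),np.round(q.mean(0),4),"z",np.round(np.percentile(q[:,2],[2,50,98]),3),"rect",np.round(r[0],0),np.round(r[1],0),round(r[2],1))
for n in D:
    z,P,h=D[n];ok=z["d"]>0
    print(n)
    desc("blue",ok&col(h,105,130),P); desc("green",ok&col(h,50,85),P)
    desc("orange",ok&col(h,4,14,150,100),P); desc("red",ok&(col(h,0,3)|col(h,175,180)),P)
z,P,h=D["top"];ok=z["d"]>0
# box walls: points z 0.06-0.085 in region, rack board z~.012
u=np.zeros_like(ok);u[165:250,185:285]=1
m=ok&u&(P[...,2]>.068)&(P[...,2]<.082);q=P[m]
r=cv2.minAreaRect(q[:,:2].astype(np.float32)*1000);print("rim",r,len(q))
u=np.zeros_like(ok);u[165:240,338:456]=1
m=ok&u&(P[...,2]>.006)&(P[...,2]<.2);q=P[m]
print("rack",cv2.minAreaRect(q[:,:2].astype(np.float32)*1000))
```

```text
top
blue [356, 168, 15, 8, 106] [ 0.5779 -0.1392  0.1089] z [0.099 0.109 0.118] rect [ 578. -139.] [33. 18.] 86.7
blue [288, 197, 18, 28, 370] [0.4841 0.0242 0.0067] z [-0.     0.007  0.011] rect [485.  27.] [43. 72.] 85.3
blue [356, 222, 16, 7, 112] [ 0.4468 -0.1401  0.1084] z [0.097 0.109 0.118] rect [ 447. -140.] [15. 35.] 0.2
orange [255, 193, 11, 3, 30] [0.5279 0.1223 0.0244] z [0.02  0.025 0.028] rect [528. 121.] [ 6. 27.] 0.9
orange [211, 194, 9, 3, 24] [0.5241 0.2395 0.0246] z [0.021 0.025 0.027] rect [524. 239.] [ 6. 21.] 1.0
orange [255, 217, 11, 2, 22] [0.4659 0.1204 0.0254] z [0.022 0.026 0.029] rect [466. 120.] [ 3. 26.] 0.2
orange [211, 218, 10, 3, 24] [0.4616 0.2365 0.0213] z [0.005 0.024 0.028] rect [462. 236.] [ 5. 21.] 1.5
red [166, 147, 102, 7, 424] [0.5992 0.1842 0.2547] z [0.249 0.255 0.258] rect [599. 184.] [  9. 207.] 2.1
red [203, 169, 26, 2, 35] [0.582  0.2235 0.094 ] z [0.089 0.095 0.098] rect [582. 223.] [ 3. 60.] 0.8
red [243, 168, 22, 2, 30] [0.5852 0.1304 0.0942] z [0.086 0.095 0.099] rect [585. 129.] [ 3. 52.] 0.3
red [177, 268, 33, 27, 272] [0.303  0.2
[... 1199 characters left out ...]
2809 0.1454] z [0.119 0.146 0.172] rect [578. 280.] [9. 5.] 59.0
orange [257, 165, 7, 9, 43] [0.5193 0.2386 0.0192] z [0.003 0.02  0.027] rect [524. 250.] [50. 17.] 64.6
orange [239, 173, 7, 10, 44] [0.458  0.2384 0.0178] z [0.004 0.019 0.027] rect [461. 246.] [48. 17.] 67.7
red [266, 83, 46, 91, 1148] [0.5867 0.1605 0.1855] z [0.082 0.214 0.255] rect [587. 179.] [ 26. 205.] 1.6
red [176, 177, 15, 28, 224] [0.2937 0.278  0.02  ] z [0.01  0.022 0.026] rect [297. 286.] [100.  22.] 56.6
rim ((496.359375, 189.19654846191406), (171.21017456054688, 225.3398895263672), 2.0683960914611816) 907
rack ((513.629150390625, -240.14822387695312), (169.61862182617188, 301.34539794921875), 1.113953709602356)
```

Blue lamp, measured: foot at about (.512,-.166,.060), leaning towards +y. Box centre is at about (.495,.181), yaw about 1.7°, and the lid is open about 1.68 rad. The gripper body may be too wide to fit past the lid, so I'll push the lid further open first with the fingers shut.

```bash
python3 -m crank '[[[0.024,-0.0355,0.005],[0,0,6.3],-1],[[0.024,-0.0355,0.005],[0,0,6.2],-1],[[0.024,-0.0355,0.005],[0,0,6.2],-1],[[0.024,-0.0355,0.005],[0,0,0],-1],[[0.024,-0.0355,0.005],[0,0,0],-1],[[0.024,-0.0355,0.005],[0,0,0],-1],[[0.024,-0.0355,0.005],[0,0,0],-1],[[0.024,-0.0355,0.005],[0,0,0],-1],[[0.024,-0.0355,0.005],[0,0,0],-1],[[0.024,-0.0355,0.005],[0,0,0],-1],[[0.024,-0.0355,0.005],[0,0,0],-1],[[0.024,-0.0355,0.005],[0,0,0],-1]]'
python3 -m crank '[[[0.024,-0.0355,0],[0,0,0],-1],[[0,0,0],[0,0,0],-1],[[0,0,0],[0,0,0],-1]]'
python3 - <<'E'
from h import *
p,d,m=shot("top"); cv2.imwrite("pics/top2.png",p[60:320,60:460])
p,d,m=shot("side"); cv2.imwrite("pics/side2.png",cv2.resize(p[0:260,150:450],None,fx=2,fy=2))
P=pts(d,m);h=cv2.cvtColor(p,cv2.COLOR_BGR2HSV)
print(np.round(ctrl.get_obs()["joint_pos"],1))
E
```

```text
clock: 1.3
tool_pos: [0.5046, 0.2118, 0.2867]
orientation: [-180.0, 0.0, 0.0]
force: [-0.4, 0.3, -0.3]
opening: 0.0014
gripper_force: 0.0
clock: 1.6
tool_pos: [0.5282, 0.1768, 0.286]
orientation: [180.0, 0.1, -0.1]
force: [0.1, 0.1, 0.0]
opening: -0.0001
gripper_force: 0.0
[ 38.8   7.5  -8.9  -0.  -73.6  51.2]
```

View pics/side2.png

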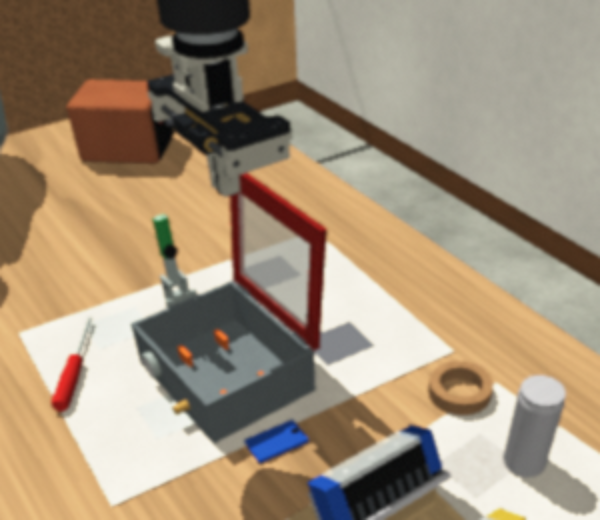

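The side picture shows the shut gripper above the box with its wide body along the closing axis, and the lid nearly upright beside it. Next I'll push the lid open further.

```bash
python3 -m crank '[[[0,0,-0.03],[0,0,0],-1],[[0,0,-0.026],[0,0,0],-1],[[0.03,0,0],[0,0,0],-1],[[0.015,0,0],[0,0,0],-1],[[0.01,0,0],[0,0,0],-1],[[0.01,0,0],[0,0,0],-1],[[0.01,0,0],[0,0,0],-1],[[0.01,0,0],[0,0,0],-1],[[0,0,0],[0,0,0],-1],[[0,0,0],[0,0,0],-1]]'
python3 - <<'E'
from h import *
p,d,m=shot("top");P=pts(d,m);h=cv2.cvtColor(p,cv2.COLOR_BGR2HSV)
r=(d>0)&((h[...,0]<4)|(h[...,0]>174))&(h[...,1]>120)&(h[...,2]>60)&(P[...,0]>.57)&(P[...,2]>.2)
print(P[r].mean(0) if r.any() else None, r.sum())
E
```

```text
clock: 2.7
tool_pos: [0.6136, 0.1779, 0.2308]
orientation: [-180.0, -0.1, 0.0]
force: [0.5, -0.1, 0.1]
opening: 0.0001
gripper_force: 0.0
[0.63919569 0.08517745 0.24807808] 1
```

```bash
python3 -m crank '[[[-0.03,0,0.03],[0,0,0],-1],[[-0.009,-0.0345,-0.0105],[0,0,0.8],-1],[[-0.009,-0.0345,-0.0105],[0,0,0],1],[[-0.009,-0.0345,-0.0105],[0,0,0],1],[[-0.009,-0.0345,-0.0105],[-7.5,0,0],1],[[-0.009,-0.0345,-0.0105],[-7.5,0,0],1],[[-0.009,-0.0345,-0.0105],[-7.5,0,0],1],[[-0.009,-0.0345,-0.0105],[-7.5,0,0],1],[[-0.009,-0.0345,-0.0105],[0,0,0],1],[[0,0,0],[0,0,0],1],[[0,0,0],[0,0,0],1]]'
python3 - <<'E'
from h import *
o=ctrl.get_obs();print(np.round(o["joint_pos"],1),o["opening"])
R=Ro.from_euler("xyz",o["orientation"],degrees=True).as_matrix();t=o["tool_pos"]
p,d,m=shot("wrist"); cv2.imwrite("pics/w1.png",p);P=pts(d,m);h=cv2.cvtColor(p,cv2.COLOR_BGR2HSV)
b=((d>0)&(h[...,0]>=105)&(h[...,0]<=130)&(h[...,1]>120)&(h[...,2]>60)&(P[...,2]>.04)).astype(np.uint8)
n,l,s,c=cv2.connectedComponentsWithStats(b)
for i in range(1,n):
    if s[i,4]>100:
        T=(P[l==i]-t)@R; print(s[i],"world",np.round(P[l==i].mean(0),4),"tool lo/hi",np.round(np.percentile(T,[2,98],0),4).tolist())
E
```

```text
clock: 3.85
tool_pos: [0.5109, -0.0985, 0.1769]
orientation: [150.0, 0.4, 0.7]
force: [0.8, 0.7, 0.5]
opening: 0.067
gripper_force: 0.0
[ 28.7  10.9 -38.   30.3 -60.4  42.4] 0.06699772806740571
[ 298  118   50   25 1207] world [ 0.5783 -0.139   0.1096] tool lo/hi [[0.0578, -0.0166, 0.0771], [0.0767, 0.0213, 0.0799]]
[301 265  43  10 416] world [ 0.4594 -0.1324  0.1226] tool lo/hi [[-0.0652, -0.0171, -0.0797], [0.0326, 0.0208, 0.0806]]
```

View pics/w1.png

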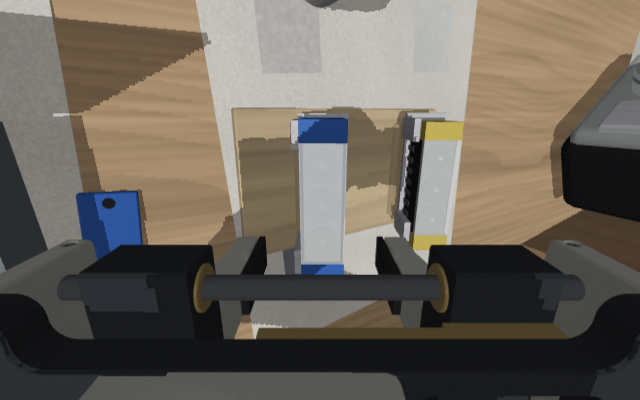

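The wrist picture shows the blue lamp centred between the fingers at (322,195), parallel to the pads and about 2 mm off centre. I'll descend along its axis and grip.

```bash
python3 -m crank '[[[0,-0.002,0.001],[0,0,0],1],[[0,0,0],[0,0,0],1],[[0,-0.0125,-0.0217],[0,0,0],1],[[0,-0.0125,-0.0217],[0,0,0],1],[[0,-0.0125,-0.0217],[0,0,0],1],[[0,-0.0125,-0.0217],[0,0,0],1],[[0,-0.005,-0.0085],[0,0,0],1],[[0,0,0],[0,0,0],1]]'
python3 -m crank '[[[0,0,0],[0,0,0],-1],[[0,0,0],[0,0,0],-1],[[0,0,0],[0,0,0],-1],[[0,0,0],[0,0,0],-1],[[0,0,0],[0,0,0],-1],[[0,0,0],[0,0,0],-1],[[0,0,0],[0,0,0],-1]]'
```

```text
clock: 4.7
tool_pos: [0.5105, -0.1557, 0.0817]
orientation: [150.0, 0.5, 0.7]
force: [-0.0, -0.7, 0.1]
opening: 0.0877
gripper_force: 0.0
clock: 5.4
tool_pos: [0.5111, -0.1549, 0.0823]
orientation: [150.0, 0.4, 0.7]
force: [-0.9, 0.6, 1.5]
opening: 0.0399
gripper_force: 30.0
```

```bash
python3 -m crank '[[[0,0.0125,0.0217],[0,0,0],-1],[[0,0.0125,0.0217],[0,0,0],-1],[[0,0.0125,0.0217],[0,0,0],-1],[[0,0.0125,0.0217],[0,0,0],-1],[[0,0,0.01],[7.5,0,0],-1],[[0,0,0.01],[7.5,0,0],-1],[[0,0.01,0],[7.5,0,0],-1],[[0,0.01,0],[7.5,0,0],-1],[[0,0.01,0],[0,0,-8.5],-1],[[0,0.01,0],[0,0,-8.5],-1],[[0,0.01,0],[0,0,-8.5],-1],[[0,0.01,0],[0,0,-8.5],-1]]'
python3 -m crank '[[[0,0.025,0],[0,0,-8.5],-1],[[0,0.025,0],[0,0,-8.5],-1],[[-0.004,0.03,0],[0,0,-8.5],-1],[[-0.004,0.03,0],[0,0,-8.5],-1],[[-0.004,0.03,0],[0,0,-8.5],-1],[[-0.004,0.03,0],[0,0,-8.5],-1],[[-0.004,0.03,0],[0,0,-3.7],-1],[[0,0.02,0],[0,0,0],-1],[[0,0,0],[0,0,0],-1],[[0,0,0],[0,0,0],-1]]'
python3 - <<'E'
from h import *
o=ctrl.get_obs();print(np.round(o["joint_pos"],1))
p,d,m=shot("wrist"); cv2.imwrite("pics/w2.png",p)
P=pts(d,m);h=cv2.cvtColor(p,cv2.COLOR_BGR2HSV)
b=((d>0)&(h[...,0]>=4)&(h[...,0]<=14)&(h[...,1]>150)&(h[...,2]>80)&(P[...,2]<.06)).astype(np.uint8)
n,l,s,c=cv2.connectedComponentsWithStats(b)
for i in range(1,n):
    if s[i,4]>20:print(s[i],np.round(np.percentile(P[l==i],[3,50,97],0),4).tolist())
E
```

```text
clock: 6.6
tool_pos: [0.5102, -0.045, 0.1883]
orientation: [179.9, 0.1, -33.6]
force: [-0.8, -0.2, -3.3]
opening: 0.0397
gripper_force: 30.0
clock: 7.6
tool_pos: [0.4903, 0.175, 0.1883]
orientation: [179.9, -0.0, -87.8]
force: [0.5, 0.8, -4.4]
opening: 0.0395
gripper_force: 30.0
[ 41.2   7.8 -21.7  -0.  -60.6 -39. ]
```

View pics/w2.png

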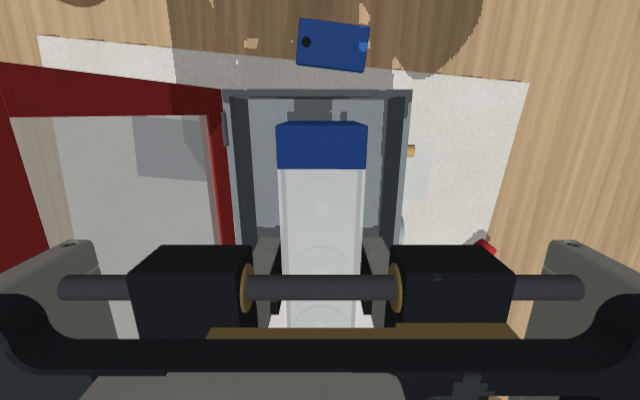

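The wrist picture shows the lamp held with its axis parallel to the box walls and its near blue band at (321,145); the guides are hidden below it. Next I'll check the lamp against the box numerically.

Run:
```python
from h import *
p,d,m=shot("wrist");P=pts(d,m);h=cv2.cvtColor(p,cv2.COLOR_BGR2HSV)
b=(d>0)&(h[...,0]>=105)&(h[...,0]<=130)&(h[...,1]>120)&(P[...,2]>.15)
q=P[b];print("band",np.round(np.percentile(q,[2,50,98],0),4).tolist())
L=np.zeros_like(b);L[175:255,290:352]=1;q=P[L&(d>0)&(P[...,2]>.15)]
A=np.c_[q[:,:2],np.ones(len(q))];print("lens plane",np.round(np.linalg.lstsq(A,q[:,2],rcond=None)[0],4),np.median(q[:,2]))
u=np.zeros_like(b);u[85:240,212:415]=1
for y in(.085,.095,.105,.115,.125):
    s=u&(d>0)&(abs(P[...,1]-y)<.003)&(abs(P[...,2]-.074)<.004);q=P[s][:,0]
    q=np.sort(q);print(y,len(q),np.round([q[q<.5].min(),q[q<.5].max(),q[q>.5].min(),q[q>.5].max()],4))
s=u&(d>0)&(abs(P[...,2]-.074)<.004)&(abs(P[...,0]-.49)<.05);print("end wall y",np.round(np.percentile(P[s][:,1],[2,50,98]),4))
```

```text
band [[0.4741, 0.0978, 0.2016], [0.4932, 0.107, 0.2202], [0.5122, 0.1173, 0.2216]]
lens plane [-0.0021 -0.0087  0.2222] 0.2199177001161119
0.085 146 [0.4123 0.4187 0.5561 0.5832]
0.095 118 [0.4119 0.4186 0.5759 0.583 ]
0.105 97 [0.4119 0.4181 0.5751 0.5807]
0.115 100 [0.4114 0.4177 0.5748 0.5803]
0.125 99 [0.411  0.4171 0.5745 0.5806]
end wall y [0.0726 0.0768 0.0808]
```

```bash
python3 -m crank '[[[0,0.006,-0.02],[0,0,0],-1],[[0,0,-0.025],[0,0,0],-1],[[0,0,-0.025],[0,0,0],-1],[[0,0,-0.02],[0,0,0],-1],[[0,0,-0.015],[0,0,0],-1],[[0,0,-0.01],[0,0,0],-1],[[0,0,0],[0,0,0],-1]]'
python3 -m crank '[[[0,0,-0.01],[0,0,0],-1],[[0,0,-0.01],[0,0,0],-1],[[0,0,-0.01],[0,0,0],-1],[[0,0,-0.005],[0,0,0],-1],[[0,0,0],[0,0,0],-1],[[0,0,0],[0,0,0],-1]]'
```

```text
clock: 8.4
tool_pos: [0.4904, 0.1798, 0.0728]
orientation: [179.9, -0.1, -87.9]
force: [-0.3, 0.3, -3.5]
opening: 0.0397
gripper_force: 30.0
clock: 9.0
tool_pos: [0.4912, 0.1811, 0.0391]
orientation: [180.0, -0.0, -87.9]
force: [0.4, 0.7, -2.6]
opening: 0.0397
gripper_force: 30.0
```

```bash
python3 -m crank '[[[0,0,-0.004],[0,0,0],-1],[[0,0,0],[0,0,0],-1]]'
python3 -m crank '[[[0,0,-0.002],[0,0,0],-1],[[0,0,0],[0,0,0],-1]]'
python3 -m crank '[[[0,0,-0.001],[0,0,0],-1],[[0,0,0],[0,0,0],-1]]'
python3 -m crank '[[[0,0,-0.001],[0,0,0],-1],[[0,0,0],[0,0,0],-1]]'
```

```text
clock: 9.2
tool_pos: [0.491, 0.181, 0.0349]
orientation: [180.0, 0.0, -87.9]
force: [-0.8, -0.2, -3.1]
opening: 0.0399
gripper_force: 30.0
clock: 9.4
tool_pos: [0.491, 0.1809, 0.033]
orientation: [180.0, -0.0, -87.9]
force: [0.1, 0.2, -3.6]
opening: 0.0397
gripper_force: 30.0
clock: 9.6
tool_pos: [0.4912, 0.181, 0.0322]
orientation: [-180.0, 0.0, -87.9]
force: [-0.9, 0.8, -1.9]
opening: 0.0399
gripper_force: 30.0
clock: 9.8
tool_pos: [0.4913, 0.1809, 0.0318]
orientation: [-180.0, 0.0, -87.8]
force: [-1.5, -2.1, 6.9]
opening: 0.0397
gripper_force: 30.0
```

Contact confirmed by force. Now to release and rise.

```bash
python3 -m crank '[[[0,0,0],[0,0,0],0.2],[[0,0,0],[0,0,0],0.4],[[0,0,0],[0,0,0],0.4],[[0,0,0],[0,0,0],0.4]]'
python3 -m crank '[[[0,0,0.01],[0,0,0],0.4],[[0,0,0.02],[0,0,0],0.4],[[0,0,0.03],[0,0,0],0.4],[[0,0,0.04],[0,0,0],0.4],[[0,0,0.04],[0,0,0],0.4],[[0,0,0.04],[0,0,0],0.4],[[0,0,0.04],[0,0,0],-1],[[-0.04,0,0.02],[0,0,0],-1],[[-0.04,0,0],[0,0,0],-1],[[-0.04,0,0],[0,0,0],-1],[[0,0,0],[0,0,0],-1]]'
python3 - <<'E'
from h import *
p,d,m=shot("side"); cv2.imwrite("pics/side3.png",cv2.resize(p[60:260,150:400],None,fx=3,fy=3))
p,d,m=shot("top");P=pts(d,m);h=cv2.cvtColor(p,cv2.COLOR_BGR2HSV)
def rep(nm,b):
    n,l,s,c=cv2.connectedComponentsWithStats(b.astype(np.uint8))
    for i in range(1,n):
        if s[i,4]>8: print(nm,s[i].tolist(),np.round(np.percentile(P[l==i],[3,50,97],0),4).tolist())
rep("blue",(d>0)&(h[...,0]>=105)&(h[...,0]<=130)&(h[...,1]>120)&(h[...,2]>50)&(P[...,1]>.05))
rep("green",(d>0)&(h[...,0]>=45)&(h[...,0]<=90)&(h[...,1]>90)&(h[...,2]>30)&(P[...,1]>.2)&(P[...,0]>.4))
rep("red",(d>0)&((h[...,0]<4)|(h[...,0]>174))&(h[...,1]>120)&(h[...,2]>60)&(P[...,0]>.55))
E
```

```text
clock: 10.2
tool_pos: [0.4911, 0.181, 0.031]
orientation: [-180.0, 0.0, -87.9]
force: [0.3, 0.0, 0.5]
opening: 0.0605
gripper_force: 0.0
clock: 11.3
tool_pos: [0.3678, 0.1802, 0.2725]
orientation: [-179.9, 0.2, -87.8]
force: [-0.0, 0.4, 0.2]
opening: 0.0268
gripper_force: 0.0
blue [204, 199, 8, 13, 92] [[0.4667, 0.1674, 0.0585], [0.4956, 0.2471, 0.0616], [0.5109, 0.2561, 0.3806]]
blue [257, 198, 8, 17, 130] [[0.4762, 0.107, 0.0484], [0.494, 0.1162, 0.0608], [0.5142, 0.1244, 0.0643]]
green [163, 200, 11, 9, 73] [[0.4812, 0.2999, 0.1641], [0.4889, 0.3022, 0.1862], [0.4981, 0.3099, 0.2013]]
red [167, 131, 101, 7, 405] [[0.6287, 0.0877, 0.2436], [0.6345, 0.184, 0.2475], [0.6414, 0.2828, 0.2505]]
red [217, 167, 27, 2, 46] [[0.585, 0.1569, 0.0889], [0.5864, 0.1843, 0.094], [0.5883, 0.2162, 0.0975]]
red [245, 166, 15, 2, 18] [[0.588, 0.1166, 0.0897], [0.5885, 0.1298, 0.0941], [0.5907, 0.1494, 0.0974]]
red [261, 166, 11, 2, 19] [[0.5889, 0.088, 0.0869], [0.59, 0.0993, 0.0936], [0.5912, 0.1107, 0.0996]]
red [190, 168, 6, 2, 10] [[0.5825, 0.2733, 0.0905], [0.584, 0.2791, 0.0955], [0.5845, 0.2857, 0.0987]]
red [198, 168, 15, 2, 21] [[0.5828, 0.2331, 0.0873], [0.5847, 0.2511, 0.093], [0.5854, 0.2662, 0.0966]]
```

View pics/side3.png

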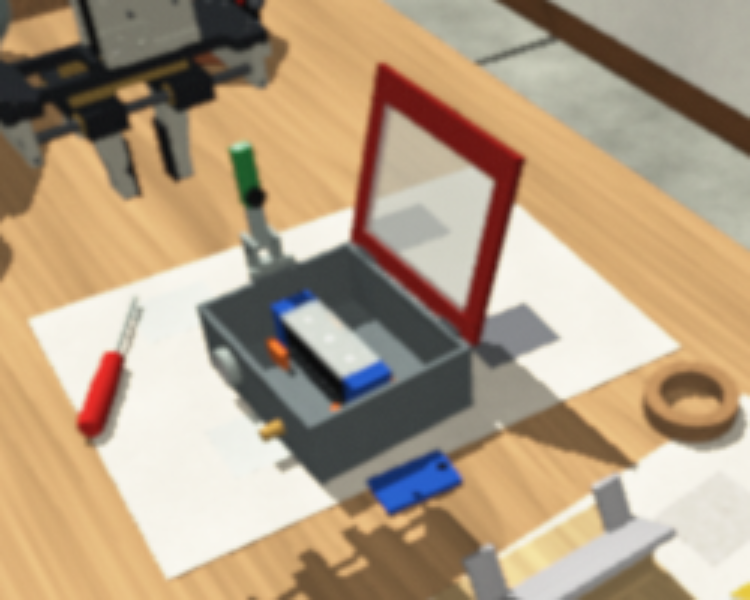

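The side picture shows the lamp standing lens up between the guides, with bands at (300,300) and (365,378), flat and level. Next I go over and behind the lid to close it.

```bash
python3 -m crank '[[[0.029,-0.003,0.003],[0,0,8],-1],[[0.029,-0.003,0.003],[0,0,8],-1],[[0.029,-0.003,0.003],[0,0,8],-1],[[0.029,-0.003,0.003],[0,0,8],-1],[[0.029,-0.003,0.003],[0,0,8],-1],[[0.029,-0.003,0.003],[0,0,8],-1],[[0.029,-0.003,0.003],[0,0,8],-1],[[0.029,-0.003,0.003],[0,0,8],-1],[[0.029,-0.003,0.003],[0,0,8],-1],[[0.029,-0.003,0.003],[0,0,8],-1],[[0.029,-0.003,0.003],[0,0,8],-1],[[0,0,0],[0,0,0],-1]]'
python3 -m crank '[[[0,0,-0.035],[0,0,0],-1],[[0,0,-0.035],[0,0,0],-1],[[0,0,0],[0,0,0],-1],[[0,0,0],[0,0,0],-1]]'
```

```text
clock: 12.6
tool_pos: [0.6935, 0.1464, 0.3015]
orientation: [179.9, 0.1, 0.3]
force: [0.2, 0.1, -0.2]
opening: 0.0003
gripper_force: 0.0
clock: 13.0
tool_pos: [0.6904, 0.1473, 0.2341]
orientation: [179.9, 0.1, 0.1]
force: [0.4, 0.5, -0.4]
opening: 0.0005
gripper_force: 0.0
```

```bash
python3 -m crank '[[[-0.02,0,0],[0,0,0],-1],[[-0.02,0,0],[0,0,0],-1],[[-0.02,0,0.001],[0,0,0],-1],[[-0.015,0,0.001],[0,0,0],-1],[[-0.015,0,0.001],[0,0,0],-1],[[-0.015,0,0.001],[0,0,0],-1],[[-0.014,0,0],[0,0,0],-1],[[-0.014,0,-0.002],[0,0,0],-1],[[-0.014,0,-0.004],[0,0,0],-1],[[-0.0135,0,-0.005],[0,0,0],-1],[[-0.0135,0,-0.006],[0,0,0],-1],[[0,0,0],[0,0,0],-1]]'
python3 - <<'E'
from h import *
p,d,m=shot("side"); cv2.imwrite("pics/side4.png",cv2.resize(p[0:260,150:450],None,fx=2,fy=2))
E
```

```text
clock: 14.2
tool_pos: [0.5153, 0.1481, 0.2225]
orientation: [-179.9, -0.1, 0.2]
force: [-0.0, 0.4, 0.2]
opening: 0.0002
gripper_force: 0.0
```

View pics/side4.png

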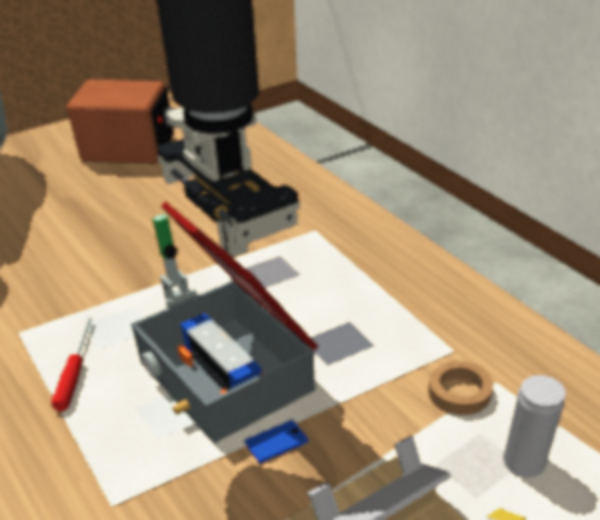

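The side picture shows the lid part-way down at about 60°, following the fingertips near its free edge. I'll carry on along the arc.

```bash
python3 -m crank '[[[-0.0125,0,-0.007],[0,0,0],-1],[[-0.0115,0,-0.0085],[0,0,0],-1],[[-0.011,0,-0.0095],[0,0,0],-1],[[-0.0105,0,-0.0095],[0,0,0],-1],[[-0.009,0,-0.011],[0,0,0],-1],[[-0.009,0,-0.011],[0,0,0],-1],[[-0.007,0,-0.0125],[0,0,0],-1],[[-0.007,0,-0.013],[0,0,0],-1],[[-0.005,0,-0.0135],[0,0,0],-1],[[-0.004,0,-0.014],[0,0,0],-1],[[0,0,0],[0,0,0],-1]]'
python3 -m crank '[[[-0.002,0,-0.009],[0,0,0],-1],[[-0.001,0,-0.009],[0,0,0],-1],[[0,0,-0.005],[0,0,0],-1],[[0,0,-0.004],[0,0,0],-1],[[0,0,0],[0,0,0],-1]]'
```

```text
clock: 15.35
tool_pos: [0.4292, 0.1477, 0.1109]
orientation: [179.9, 0.1, 0.1]
force: [0.4, 0.6, -0.3]
opening: 0.0009
gripper_force: 0.0
clock: 15.85
tool_pos: [0.4267, 0.148, 0.0852]
orientation: [180.0, 0.0, 0.2]
force: [-3.8, -0.5, 10.6]
opening: 0.0008
gripper_force: 5.4
```

```bash
python3 -m crank '[[[0,0,-0.001],[0,0,0],-1],[[0,0,0],[0,0,0],-1]]'
python3 -m crank '[[[0,0,0.02],[0,0,0],-1],[[0,0,0.045],[0,0,0],-1],[[0,0,0.045],[0,0,-8],-1],[[0,0,0.045],[0,0,-8],-1],[[0,0,0.04],[0,0,-8],-1],[[0.008,0.03,0],[0,0,-8],-1],[[0.008,0.03,0],[0,0,-8],-1],[[0.008,0.03,0],[0,0,-8],-1],[[0.008,0.03,0],[0,0,-8],-1],[[0.008,0.03,0],[0,0,-8],-1],[[0.008,0.03,0],[0,0,-8],-1],[[0.008,0.03,0],[0,0,-8],-1]]'
python3 -m crank '[[[0.008,0.03,0],[0,0,-8],-1],[[0,0,0],[0,0,0],-1],[[0,0,0],[0,0,0],-1]]'
python3 - <<'E'
from h import *
p,d,m=shot("side"); P=pts(d,m);h=cv2.cvtColor(p,cv2.COLOR_BGR2HSV)
b=(d>0)&(h[...,0]>=45)&(h[...,0]<=90)&(h[...,1]>90)&(P[...,0]>.4)&(P[...,1]<.4)
if b.any():print("green",np.round(np.percentile(P[b],[3,50,97],0),4).tolist())
r=(d>0)&((h[...,0]<4)|(h[...,0]>174))&(h[...,1]>120)&(h[...,2]>60)&(P[...,0]>.38)&(P[...,1]>.05)
print("lid z",np.round(np.percentile(P[r],[3,50,97],0),4).tolist())
for y in(.29,.295,.3,.305,.31,.315,.32):
    q=P[(d>0)&(abs(P[...,1]-y)<.0025)&(abs(P[...,0]-.49)<.02)&(P[...,2]>.05)&(P[...,2]<.215)]; print(y,len(q),np.round([q[:,2].min(),q[:,2].max()],3) if len(q) else "")
E
```

```text
clock: 16.05
tool_pos: [0.4267, 0.148, 0.085]
orientation: [180.0, -0.0, 0.2]
force: [-8.9, -1.2, 22.7]
opening: 0.0003
gripper_force: 11.1
clock: 17.25
tool_pos: [0.4828, 0.3591, 0.2782]
orientation: [180.0, -0.0, -80.2]
force: [0.9, 0.1, -0.0]
opening: 0.0002
gripper_force: 0.0
clock: 17.55
tool_pos: [0.4904, 0.3882, 0.2774]
orientation: [179.9, -0.1, -87.8]
force: [0.1, -0.7, 0.3]
opening: 0.0008
gripper_force: 0.0
green [[0.4759, 0.292, 0.1531], [0.483, 0.3006, 0.1776], [0.493, 0.3044, 0.2006]]
lid z [[0.3952, 0.0738, 0.0772], [0.4509, 0.1421, 0.0834], [0.5726, 0.2793, 0.0859]]
0.29 49 [0.082 0.162]
0.295 77 [0.081 0.177]
0.3 142 [0.08  0.202]
0.305 58 [0.073 0.202]
0.31 26 [0.071 0.202]
0.315 15 [0.07  0.201]
0.32 0
```

```bash
python3 -m crank '[[[0,0,-0.045],[0,0,0],-1],[[0,0,-0.045],[0,0,0],-1],[[0,-0.02,0],[0,0,0],-1],[[0,-0.02,0],[0,0,0],-1],[[0,-0.012,0],[0,0,0],-1],[[0,-0.014,0.001],[0,0,0],-1],[[0,-0.016,0],[0,0,0],-1],[[0,-0.008,-0.001],[0,0,0],-1],[[0,-0.008,-0.001],[0,0,0],-1],[[0,0,0],[0,0,0],-1],[[0,0,0],[0,0,0],-1]]'
python3 - <<'E'
from h import *
p,d,m=shot("side"); cv2.imwrite("pics/side5.png",cv2.resize(p[30:260,150:400],None,fx=2.5,fy=2.5))
E
```

```text
clock: 18.7
tool_pos: [0.4901, 0.2894, 0.1871]
orientation: [179.9, -0.1, -87.9]
force: [0.0, -0.6, -0.1]
opening: 0.0007
gripper_force: 0.0
```

View pics/side5.png

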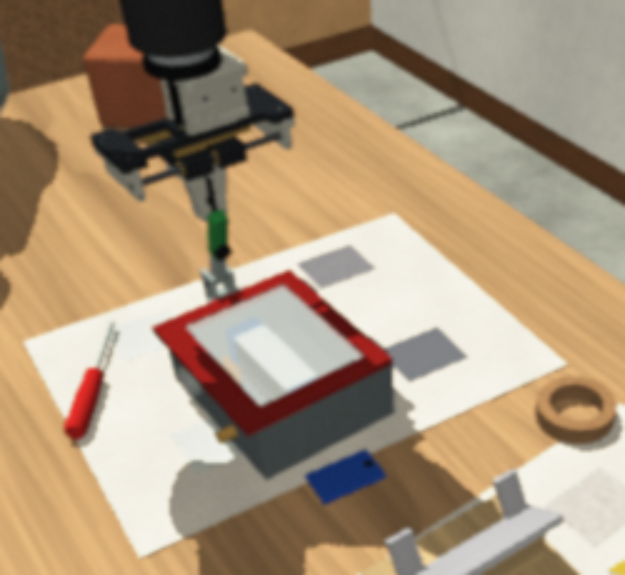

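The side picture shows the lid shut, the lamp visible through the window at (280,355), and the fingertips behind the green sleeve at (217,225), which is starting to tip. I'll follow the arc down.

```bash
python3 -m crank '[[[0,-0.007,-0.0025],[0,0,0],-1],[[0,-0.0075,-0.003],[0,0,0],-1],[[0,-0.007,-0.004],[0,0,0],-1],[[0,-0.0065,-0.004],[0,0,0],-1],[[0,-0.006,-0.0045],[0,0,0],-1],[[0,-0.006,-0.005],[0,0,0],-1],[[0,-0.005,-0.006],[0,0,0],-1],[[0,-0.005,-0.006],[0,0,0],-1],[[0,-0.004,-0.007],[0,0,0],-1],[[0,-0.004,-0.007],[0,0,0],-1],[[0,0,0],[0,0,0],-1]]'
python3 -m crank '[[[0,-0.003,-0.007],[0,0,0],-1],[[0,-0.003,-0.007],[0,0,0],-1],[[0,-0.002,-0.007],[0,0,0],-1],[[0,-0.001,-0.005],[0,0,0],-1],[[0,0,0],[0,0,0],-1]]'
```

```text
clock: 19.85
tool_pos: [0.4897, 0.2309, 0.1371]
orientation: [179.9, -0.1, -87.9]
force: [1.0, 0.6, 0.4]
opening: 0.0005
gripper_force: 0.0
clock: 20.35
tool_pos: [0.4901, 0.2225, 0.1116]
orientation: [179.9, -0.1, -87.9]
force: [0.6, -0.2, -0.3]
opening: 0.0003
gripper_force: 0.0
```

```bash
python3 -m crank '[[[0,0,-0.002],[0,0,0],-1],[[0,0,0],[0,0,0],-1]]'
python3 -m crank '[[[0,0,-0.001],[0,0,0],-1],[[0,0,0],[0,0,0],-1]]'
python3 -m crank '[[[0,0,-0.001],[0,0,0],-1],[[0,0,0],[0,0,0],-1]]'
python3 -m crank '[[[0,0,-0.001],[0,0,0],-1],[[0,0,0],[0,0,0],-1]]'
```

```text
clock: 20.55
tool_pos: [0.4903, 0.2226, 0.1103]
orientation: [180.0, -0.0, -87.9]
force: [0.8, -0.5, 0.7]
opening: 0.0004
gripper_force: 0.0
clock: 20.75
tool_pos: [0.4904, 0.2228, 0.1095]
orientation: [180.0, -0.0, -87.9]
force: [-0.0, -1.3, 1.1]
opening: 0.0004
gripper_force: 0.4
clock: 20.95
tool_pos: [0.4905, 0.2229, 0.1086]
orientation: [180.0, -0.0, -87.9]
force: [0.5, -1.3, 1.5]
opening: 0.0003
gripper_force: 0.7
clock: 21.15
tool_pos: [0.4906, 0.2229, 0.1075]
orientation: [-180.0, -0.0, -87.9]
force: [-0.7, -0.9, 1.7]
opening: 0.0001
gripper_force: 0.7
```

```bash
python3 -m crank '[[[0,0,-0.002],[0,0,0],-1],[[0,0,0],[0,0,0],-1]]'
python3 -m crank '[[[0,0,-0.001],[0,0,0],-1],[[0,0,0],[0,0,0],-1]]'
python3 -m crank '[[[0,0,-0.001],[0,0,0],-1],[[0,0,0],[0,0,0],-1]]'
```

```text
clock: 21.35
tool_pos: [0.4906, 0.223, 0.1054]
orientation: [-180.0, 0.0, -87.9]
force: [-0.5, -0.9, 1.1]
opening: 0.0007
gripper_force: 0.2
clock: 21.55
tool_pos: [0.4906, 0.223, 0.1044]
orientation: [-180.0, 0.0, -87.9]
force: [0.1, -0.7, 0.4]
opening: 0.0003
gripper_force: 0.3
clock: 21.75
tool_pos: [0.4906, 0.2231, 0.1042]
orientation: [-180.0, 0.0, -87.8]
force: [-1.8, -1.3, 7.9]
opening: 0.0005
gripper_force: 3.8
```

Hard stop reached. I'll press once more, back off and check.

```bash
python3 -m crank '[[[0,0,-0.001],[0,0,0],-1],[[0,0,0],[0,0,0],-1]]'
python3 -m crank '[[[0,0,0.02],[0,0,0],-1],[[0,0,0.04],[0,0,0],-1],[[0,0,0.045],[0,0,0],-1],[[0,0,0.045],[0,0,0],-1],[[-0.03,0.03,0],[0,0,0],-1],[[-0.03,0.03,0],[0,0,0],-1],[[-0.03,0.03,0],[0,0,0],-1],[[-0.03,0.03,0],[0,0,0],-1],[[0,0.04,0],[0,0,0],-1],[[0,0.04,0],[0,0,0],-1],[[0,0,0],[0,0,0],-1],[[0,0,0],[0,0,0],-1]]'
python3 - <<'E'
from h import *
p,d,m=shot("side"); cv2.imwrite("pics/side6.png",cv2.resize(p[60:290,150:440],None,fx=2.5,fy=2.5))
P=pts(d,m)
for y in(.2,.21,.22,.23,.24,.28,.12):
    q=P[(d>0)&(abs(P[...,1]-y)<.003)&(abs(P[...,0]-.491)<.006)&(P[...,2]<.2)][:,2]; print(y,np.round(np.percentile(q,[10,50,90]),4))
E
```

```text
clock: 21.95
tool_pos: [0.4907, 0.2231, 0.104]
orientation: [-180.0, 0.0, -87.8]
force: [-4.4, -2.4, 15.1]
opening: 0.0001
gripper_force: 7.6
clock: 23.15
tool_pos: [0.3699, 0.4236, 0.2516]
orientation: [179.9, -0.1, -87.8]
force: [0.3, -1.0, -0.4]
opening: 0.001
gripper_force: 0.0
0.2 [0.082  0.0965 0.1042]
0.21 [0.0957 0.1039 0.1056]
0.22 [0.1035 0.1041 0.107 ]
0.23 [0.1034 0.1044 0.1058]
0.24 [0.1035 0.1046 0.1053]
0.28 [0.1006 0.1027 0.1037]
0.12 [0.0801 0.0807 0.0819]
```

View pics/side6.png

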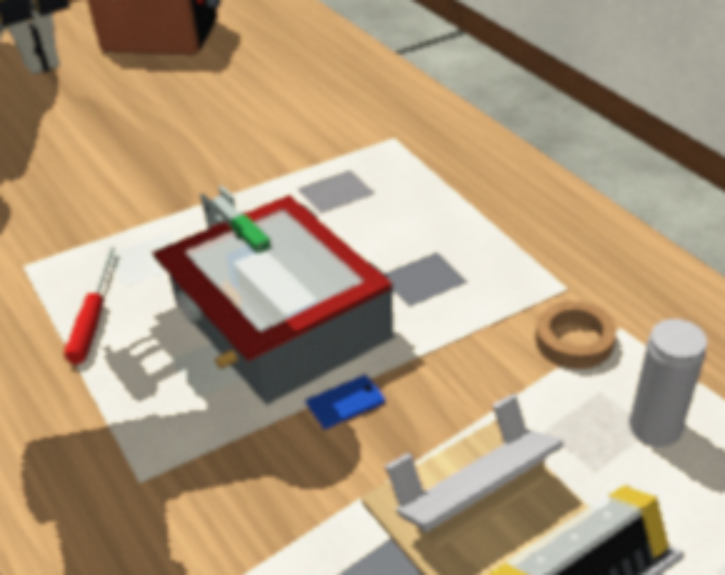

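The picture shows the lid shut and the green clamp level on it at (252,232). The lamp is under the window, and the tape roll, can, screwdriver and yellow lamp are where they were.

```bash
python3 -c "from plant import close_job; print(close_job())"
```

```text
the job is handed in; nothing more can be done
None
```

The blue lamp stands lens up between the guides, with the lid shut and the green clamp fully down on it; the job was handed in at about 23 s of the 72 s allowed, and no verdict was returned.

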